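Clamp the lid of the optics transport case

TASK

One of the two aluminium optics cases on the bench is still unfastened: its lid stands slightly ajar on the gasket and its draw latch is open. Swing that latch's wire loop over onto the keeper of the lid, then push the lever over and fully down until it snaps flat, so that the lid is clamped shut. Do not disturb the black lens tube, and leave the latch alone when done.

Things in the scene. Friction and masses are not known exactly. Their poses are not given: they have to be found in the camera images.
- case: Unfastened aluminium case, fixed. Origin on the bench below the latch lever's pivot; its x points level from the box out along the latch, z up. Box and lid: x -235 to -88, y -85 to 85 mm, top z about 120. A flange 20 mm high, x -92 to 98, y -50 to 50, carries the latch, which works in the plane y = 0.
- latch_pivot (a point): Pivot of the latch lever, 48 mm above the bench (case x 0, y 0); axes as the case. The loop's pin is on the lever, 22 mm from here, 60 degrees below the paddle's direction (on the outer side when the paddle stands up).
- case_lever (a joint): Latch lever: flat steel paddle 30 mm wide, reaching 88 mm from the pivot, 6 mm thick (upper face 6 mm off the line through the pivot). Rad: 0 = clamped, paddle level, pointing out along case x; pi/2 = upright; starts 1.6 to 1.8. Friction holds it where left (about 1.5 N at the paddle moves it). Drawing the lid takes up to about 7 N more at the paddle; the last 10 degrees snap over center.
- case_lid (a joint): Lid hinge angle in rad: 0 = drawn fully shut (about 0.008 when clamped); starts about 0.035, held ajar about 6 mm at the latch side by the springy gasket. It springs up again unless clamped.
- loop_bar (a point): Middle of the crossbar of the wire loop: bar 6 mm thick, 52 mm long along case y; side wires join it to the pin 102 mm away. The loop swings freely and passes over the upright paddle about 20 mm clear. It starts leaning outward, 10 to 25 degrees from upright, on a stop; pushed past upright towards the lid, it falls by its own weight behind the keeper's lip.
- keeper (a point): Where the middle of the bar sits when clamped (case x -57, z 105 mm; 6 mm higher with the lid ajar). The keeper is a steel tongue 30 mm wide on the lid's front, top 3 mm below this point, with an upright lip 10 mm high at its outer end, 3 to 8 mm outward of this point. The fallen bar rests on the tongue 10 to 20 mm behind this point until the lever draws it to the lip.
- shut_case: The other case, same shape and sizes, also fixed, lid already shut and latch flat. Leave it. Origin and axes as for the first case.
- lens_tube: Black lens tube, 42 mm across, 75 mm high, standing loose on the bench. Origin at the centre of its underside. Must stay standing where it is.

How it is judged:
On the way:
1. the loop's bar lies behind the keeper's lip while the lever is still up (z of loop_bar in the frame of keeper between -0.009 and 0.009 m and x of loop_bar in the frame of keeper between -0.035 and 0.003 m and value of joint case_lever above 0.7 rad), for 0.1 s.
At the end, for the whole second after the job is handed in: The lever lies flat (within 0.12 rad) and at rest, the loop's bar sits on the keeper (within 12 mm of its seat) and the lid is drawn shut (within 0.014 rad) (value of joint case_lever below 0.12 rad and value of joint case_lid below 0.014 rad and distance between loop_bar and keeper below 0.012 m and velocity of joint case_lever between -0.1 and 0.1 rad/s); the robot touches nothing.
It fails at once if the lens tube is pushed away (over 30 mm) or tipped (over 0.4 rad) (distance of lens_tube from where it was at the start of the episode above 0.03 m or angle between lens_tube's own z axis and vertical above 0.4 rad).
It also fails if it takes over 35 s, if anything falls off the work surface, if the arm or the gripper's body presses on something with over 40 N, if the wrist force passes 120 N, or if a joint passes its speed limit or range.

ROBOT

A 6-joint arm with a two-finger parallel gripper is mounted at the origin on the work surface. World frame = base frame: x ahead of the robot, y to its left, z up, the work surface at z = 0. Lengths are in m, angles in rad, forces in N, time in s.
With the tool pointing down it reaches from about 0.35 to 0.775 m from the base axis. Payload 7.3 kg.
Tool frame: the origin (TCP) lies on the centre line of the jaws, within the pads' length; the fingertips stand tip_reach ahead of it and the grasp point (between the pads) lies 6 mm ahead of it (tip_reach is the distance from the TCP to the fingertips, in m); x points along the fingers, y is the direction in which the jaws open and shut, and the axes are right-handed (so a half turn about x gives the same grasp; the last joint's range is limited). The gripper opens to 92 mm and grips with 3 to 60 N. Pads are 19 mm wide; open, the fingers measure 130 mm over their backs; the gripper's body (75 mm by 190 mm) begins 47 mm behind the grasp point.
Start: joints at [-1.478, 0.342, 1.524, -0, 1.275, -0.146], TCP at [0.124, -0.51, 0.252] pointing down, gripper open.
Joint ranges: [-2.53, 2.53], [-0.77, 2.02], [0.04, 2.7], [-1, 4.14], [0.28, 2.66], [-3.11, 3.11]. Speed limits (rad/s): [2.57, 2.57, 3.14, 3.14, 3.14, 3.14].

INTERFACE

Orientations are given as [roll, pitch, yaw] about the fixed x, y, z axes, in that order (R = Rz(yaw) Ry(pitch) Rx(roll)).
In Python, from cell import observe, read_camera, get_calibration, hand_in, tip_reach gives the robot as it stands. The module is installed in compiled form; this text tells all that it offers.
- The arm moves only by the shell command python3 -m crank 'ROWS' [FORCE]. ROWS is JSON, a list of rows, each an object of numbers: "fingers": the opening, from -1 (shut) to 1 (fully open); "tx", "ty", "tz": the shift along the tool's x, y, z in units of 40 mm (1.0 is 40 mm); "roll": the turn about the tool's x in units of 10 degrees (1.0 is 10 degrees). In form: [{"fingers": .., "tx": .., "ty": .., "tz": .., "roll": ..}, ...]. A call has exactly 8 rows; each row is the pose to reach, as a shift and turn from the pose commanded when the call began, along the tool's axes at that moment; what a row does not reach only later rows make up. A row lasts 1/8 s, in which the tool goes at most 62.5 mm and 10.7 degrees, less where a joint would pass 70% of its speed; a pose out of reach is approached as far as the arm can. A call with a gripper value outside its range is refused whole. The fingers move at their own pace and stop on an object; FORCE is the grip in N (left out, the last holds). Time passes only in rows, so rows that repeat a pose let the fingers close, or fill a call up. It gives the time, the measured TCP pose, the force and the opening at its end, in the units of the state.
- observe(): the state, without advancing time (a new reading comes with each control period).
- read_camera(name): name is "side" or "top" or "wrist"; returns (picture, depth): 420x560x3 uint8, red, green, blue; 420x560 float32, m along the optical axis (not along the pixel's ray), 0 where there is no reading.
- get_calibration(name): a dict with "vertical_fov" (degrees; the focal length in pixels is half the picture's height over the tangent of half this angle, whatever the lens; pixels are square), "cx", "cy" (the principal point, pixels), "pose" (4x4, takes a point from camera to world coordinates); the wrist camera has in their place "T_tool_cam" (4x4, takes a point from camera to tool coordinates, whose origin is the TCP and whose axes are the tool frame's). Camera axes: x right, y down, z forward; pixel columns grow to the right and rows downward; lengths in m; the calibration is good to about 2 mm. The wrist camera is an equidistant fisheye: a pixel r from the principal point sees the ray r / f radians off the axis. A picture is of the moment at which its call begins: read the wrist's pose just before it. get_calibration takes no time and is no camera call.
- hand_in(): hands the job in, once; it reports no verdict.
The state is a dict: "time": time; "qpos": joint angles; "qvel": joint speeds; "joint_efforts": joint torques, N m; "tool_pos": TCP position; "tool_rot": TCP orientation; "contact_force": force on the tool from outside, world axes, zero at the start; "torque": the same for the moment, N m; "opening": finger opening in m.
Only numpy, scipy, OpenCV 4.12 (cv2) and the standard library are available. Lean on these libraries where they do the work, as an engineer would, in place of code of your own. Each camera call takes 0.05 s, during which the arm holds its last target. There are 200 camera calls.

## Working session

There is one attempt and no reset: what is moved stays moved. The work goes in short steps, Python scripts to look and compute and a shell command to move; the robot and the scene stay as the last step left them, time stands still between calls to the robot, and variables do not carry over. Pictures are saved under pics/ and viewed, about 8 in all and at most 12, crops included, and the job is handed in when it is done.

```bash
mkdir -p pics
python3 - <<'E'
from cell import *
import cv2,numpy as np
print(observe(),tip_reach)
for n in("side","top","wrist"):
    p,d=read_camera(n); cv2.imwrite(f"pics/{n}0.png",p[:,:,::-1]); np.save(f"pics/{n}0.npy",d); print(n,get_calibration(n))
E
```

```text
{'time': 0.0, 'qpos': array([-1.47799986e+00,  3.42710470e-01,  1.52499590e+00,  5.90490435e-06,
        1.27542389e+00, -1.46018202e-01]), 'qvel': array([-0.00093645,  0.00070807, -0.00061035,  0.0008159 ,  0.00163496,
       -0.00021438]), 'joint_efforts': array([ 3.33389020e-03, -4.31236267e+01, -2.44220316e+01,  7.21962657e-02,
        5.60846622e-02, -1.17844197e-04]), 'tool_pos': array([ 0.12416889, -0.50972687,  0.25105867]), 'tool_rot': array([-1.72048681,  1.56925871,  1.6599188 ]), 'contact_force': array([-0.51833898,  0.31951153,  0.5537819 ]), 'torque': array([-0.04448303,  0.01952675, -0.0190993 ]), 'opening': 0.09194382846416364} 0.025
side {'vertical_fov': 57.210314851906816, 'cx': 282.9374544425512, 'cy': 210.22992246598685, 'pose': array([[ 0.93707669, -0.16419781,  0.30810122,  0.27756841],
       [-0.34908037, -0.45455144,  0.81946683, -0.59018335],
       [ 0.00549319, -0.87545535, -0.48326779,  0.44309981],
       [ 0.        ,  0.        ,  0.        ,  1.        ]])}
top {'vertical_fov': 51.734635542866506, 'cx': 283.18307757791507, 'cy': 215.52877848143416, 'pose': array([[-0.00485909, -0.97269482,  0.23203703,  0.30182215],
       [-0.99998462,  0.00534663,  0.00147229, -0.01730083],
       [-0.00267271, -0.23202631, -0.97270584,  0.91742376],
       [ 0.        ,  0.        ,  0.        ,  1.        ]])}
wrist {'vertical_fov': 65.70646984690485, 'cx': 281.3526393811937, 'cy': 208.81166796318143, 'T_tool_cam': array([[ 2.22174982e-04, -2.99479815e-01,  9.54102610e-01,
        -1.32738835e-01],
       [ 9.99999682e-01,  7.97909897e-04,  1.75903474e-05,
        -7.25467026e-05],
       [-7.66555869e-04,  9.54102303e-01,  2.99479896e-01,
        -8.03117363e-02],
       [ 0.00000000e+00,  0.00000000e+00,  0.00000000e+00,
         1.00000000e+00]])}
```

View pics/top0.png

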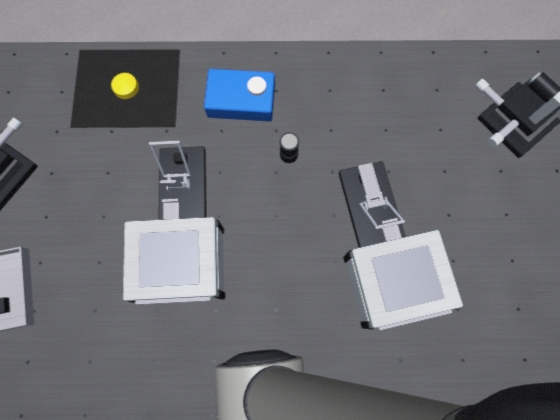

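View pics/side0.png

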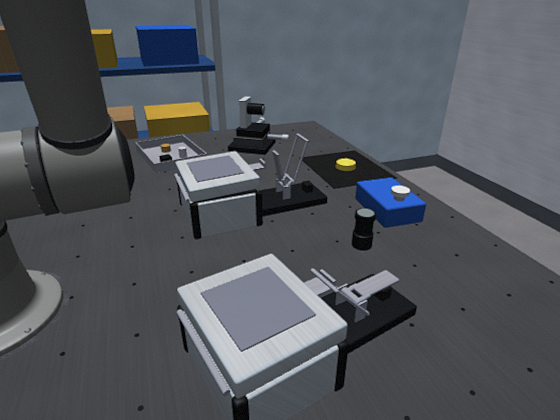

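The open case is the left one in the top view: its loop stands at about (170,160) and its lid spans (124..218, 220..300). The right case is latched flat. The lens tube is at (289,147). Next I'll measure these.

```bash
cat > h.py <<'E'
from cell import *
import cv2,numpy as np
from scipy.spatial.transform import Rotation as Ro
def cloud(n,d,c):
    f=210/np.tan(np.radians(c["vertical_fov"])/2)
    v,u=np.mgrid[:420,:560]
    P=np.stack([(u-c["cx"])/f*d,(v-c["cy"])/f*d,d],-1)
    return P@c["pose"][:3,:3].T+c["pose"][:3,3]
E
python3 - <<'E'
from h import *
d=np.load("pics/top0.npy");p=cv2.imread("pics/top0.png");W=cloud("top",d,get_calibration("top"))
box=np.zeros((420,560),bool);box[205:305,115:225]=1
m=box&(d>0)&(W[...,2]>.105)
r=cv2.minAreaRect((W[m][:,:2]*1000).astype(np.float32));print("lid",r,np.median(W[m][:,2]),cv2.boxPoints(r))
# flange: dark pixels, z about .02
fb=np.zeros((420,560),bool);fb[140:218,150:210]=1
m=fb&(d>0)&(abs(W[...,2]-.02)<.007)
r=cv2.minAreaRect((W[m][:,:2]*1000).astype(np.float32));print("flange",m.sum(),np.median(W[m][:,2]),r,cv2.boxPoints(r))
m=fb&(d>0)&(W[...,2]>.035)
for v in range(138,220,3):
    us=[u for u in range(145,210) if d[v,u]>0 and W[v,u,2]>.035]
    print(v,[(u,*(W[v,u]*1000).astype(int)) for u in us[::6]])
t=np.zeros((420,560),bool);t[125:165,275:305]=1
m=t&(W[...,2]>.065)&(d>0);print("tube",W[m].mean(0),m.sum())
print("bench",np.median(W[330:340,240:250,2]), np.median(W[180:200,260:320,2]))
c=cv2.resize(p[130:230,110:230],None,fx=6,fy=6,interpolation=cv2.INTER_CUBIC)[:600]
s=cv2.imread("pics/side0.png");c2=cv2.resize(s[120:220,230:340],None,fx=6,fy=6,interpolation=cv2.INTER_CUBIC)
cv2.imwrite("pics/c_top.png",c);cv2.imwrite("pics/c_side.png",c2)
E
```

```text
lid ((429.1448974609375, 196.2698211669922), (177.3155975341797, 170.71090698242188), 2.588540554046631) 0.12025578360296468 [[336.72266 277.53412]
 [344.4325  106.9974 ]
 [521.56714 115.00552]
 [513.8573  285.54224]]
flange 2407 0.02223589938275017 ((592.28466796875, 203.76583862304688), (163.7047119140625, 100.99820709228516), 3.0235373973846436) [[507.88263 249.87724]
 [513.2099  149.01964]
 [676.6867  157.65443]
 [671.35944 258.51202]]
138 []
141 [(161, np.int64(626), np.int64(211), np.int64(162)), (167, np.int64(625), np.int64(200), np.int64(163)), (174, np.int64(624), np.int64(186), np.int64(166))]
144 [(150, np.int64(620), np.int64(231), np.int64(163)), (156, np.int64(619), np.int64(220), np.int64(164)), (162, np.int64(620), np.int64(209), np.int64(161)), (180, np.int64(622), np.int64(176), np.int64(158))]
147 [(151, np.int64(618), np.int64(232), np.int64(153))]
150 [(152, np.int64(614), np.int64(231), np.int64(148))]
153 [(154, np.int64(612), np.int64(230), np.int64(138)), (177, np.int64(649), np.int64(211), np.int64(43)), (183, np.int64(613), np.int64(176), np.int64(133))]
1
[... 2608 characters left out ...]
4(189), np.int64(112))]
216 [(164, np.int64(494), np.int64(212), np.int64(110)), (170, np.int64(494), np.int64(200), np.int64(110)), (176, np.int64(494), np.int64(189), np.int64(110))]
219 [(164, np.int64(488), np.int64(212), np.int64(109)), (170, np.int64(486), np.int64(197), np.int64(120)), (176, np.int64(486), np.int64(186), np.int64(120)), (182, np.int64(486), np.int64(175), np.int64(120)), (188, np.int64(485), np.int64(163), np.int64(121)), (194, np.int64(485), np.int64(152), np.int64(121)), (200, np.int64(485), np.int64(140), np.int64(121)), (206, np.int64(486), np.int64(129), np.int64(119))]
tube [ 0.65978625 -0.0291497   0.07716339] 309
bench 0.00241641778833529 0.0020576940855105974
```

View pics/c_top.png

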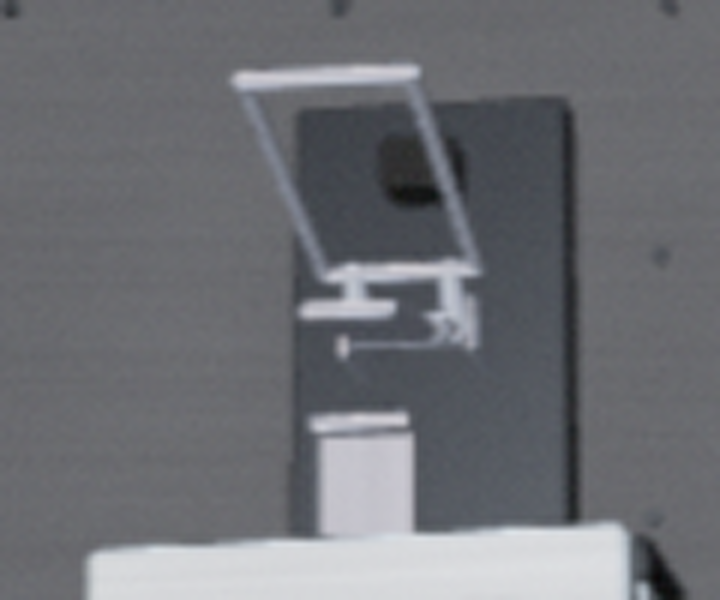

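View pics/c_side.png

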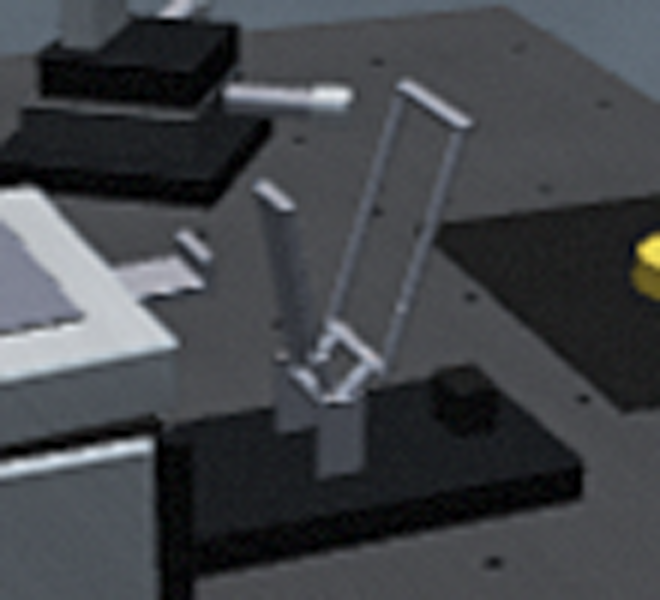

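The close-ups agree with the geometry given. Flange and lid put the case origin at about (0.576, 0.203) with 3° yaw. The bar is at about (0.620, 0.204, 0.162), the keeper lip at x≈0.523 and the paddle tip at about (0.560, 0.203, 0.135). Next I'll work out the approach in tool axes.

```bash
cat >> h.py <<'E'
yaw=np.radians(2.9); O=np.array([.576,.203,0]); C=Ro.from_euler("z",yaw).as_matrix()
def go(cx,cy,tipz,R=None):
    """rows' units to put fingertips at case x,y (m), height tipz; roll aligns tool y with case +-y"""
    s=observe(); R=Ro.from_euler("xyz",s["tool_rot"]).as_matrix()
    t=O+C@[cx,cy,tipz+tip_reach]; d=R.T@(t-s["tool_pos"])/.04
    a=np.degrees(np.arctan2(*(R.T@C[:,1])[[2,1]]));a=(a+90)%180-90
    print("t %.2f tool(case) %s"%(s["time"],(C.T@(s["tool_pos"]-O)*1000).round(1)),"shift",d.round(3),"roll",round(a/10,3),"F",s["contact_force"].round(1),"q6",s["qpos"][5].round(2),s["opening"])
E
python3 -c "
from h import *
go(.075,0,.226);print(Ro.from_euler('xyz',observe()['tool_rot']).as_matrix().round(2))"
```

```text
t 0.15 tool(case) [-487.3 -689.1  251.2] shift [  0.025 -14.292 -17.032] roll 1.078 F [-0.4 -0.   0.3] q6 -0.15 0.09191826164790548
[[-0.    0.24 -0.97]
 [ 0.   -0.97 -0.24]
 [-1.   -0.   -0.  ]]
```

```bash
python3 -m crank '[{"fingers":-1,"tx":0,"ty":-1.5,"tz":-1,"roll":0.5},{"fingers":-1,"tx":0,"ty":-2.5,"tz":-2,"roll":1.08},{"fingers":-1,"tx":0,"ty":-3.5,"tz":-3,"roll":1.08},{"fingers":-1,"tx":0,"ty":-4.5,"tz":-4.2,"roll":1.08},{"fingers":-1,"tx":0,"ty":-5.5,"tz":-5.4,"roll":1.08},{"fingers":-1,"tx":0,"ty":-6.5,"tz":-6.6,"roll":1.08},{"fingers":-1,"tx":0,"ty":-7.5,"tz":-7.8,"roll":1.08},{"fingers":-1,"tx":0,"ty":-8.5,"tz":-9,"roll":1.08}]' 20; python3 -c "
from h import *
go(.075,0,.226)"
```

```text
time: 1.15
tool_pos: [0.3945, -0.0927, 0.2519]
tool_rot: [2.341, 1.57, -0.751]
contact_force: [1.3, -1.1, -0.4]
opening: 0.0164
t 1.15 tool(case) [-196.3 -286.2  251.9] shift [ 0.021 -7.157 -6.78 ] roll -0.002 F [ 1.3 -1.1 -0.4] q6 1.1 0.016377051108696722
```

```bash
python3 -m crank '[{"fingers":-1,"tx":0,"ty":-1,"tz":-1,"roll":0},{"fingers":-1,"tx":0,"ty":-2,"tz":-2,"roll":0},{"fingers":-1,"tx":0,"ty":-3,"tz":-3,"roll":0},{"fingers":-1,"tx":0,"ty":-4,"tz":-4,"roll":0},{"fingers":-1,"tx":0,"ty":-5,"tz":-5,"roll":0},{"fingers":-1,"tx":0,"ty":-6,"tz":-6.2,"roll":0},{"fingers":-1,"tx":0,"ty":-6.6,"tz":-6.8,"roll":0},{"fingers":-1,"tx":0,"ty":-6.6,"tz":-6.8,"roll":0}]'; python3 -c "
from h import *
go(.075,0,.150)"
```

```text
time: 2.15
tool_pos: [0.6524, 0.1846, 0.2498]
tool_rot: [0.034, 1.569, -3.055]
contact_force: [-0.7, -0.8, -0.3]
opening: 0.0004
t 2.15 tool(case) [ 75.4 -22.3 249.8] shift [ 1.87  -0.557  0.005] roll 0.012 F [-0.7 -0.8 -0.3] q6 1.68 0.0004145310357806407
```

```bash
python3 -m crank '[{"fingers":-1,"tx":0.6,"ty":-0.5,"tz":0,"roll":0},{"fingers":-1,"tx":1.4,"ty":-0.55,"tz":0,"roll":0},{"fingers":-1,"tx":1.85,"ty":-0.55,"tz":0,"roll":0},{"fingers":-1,"tx":1.85,"ty":-0.55,"tz":0,"roll":0},{"fingers":-1,"tx":1.85,"ty":-0.55,"tz":0.2,"roll":0},{"fingers":-1,"tx":1.85,"ty":-0.55,"tz":0.4,"roll":0},{"fingers":-1,"tx":1.85,"ty":-0.55,"tz":0.6,"roll":0},{"fingers":-1,"tx":1.85,"ty":-0.55,"tz":0.8,"roll":0}]'
python3 - <<'E'
from h import *
go(.003,0,.150)
for n in("side","wrist"):
    p,d=read_camera(n); cv2.imwrite(f"pics/{n}1.png",p[:,:,::-1])
a=cv2.imread("pics/side1.png")[80:220,200:370];b=cv2.imread("pics/wrist1.png")
cv2.imwrite("pics/m1.png",np.hstack([cv2.resize(a,(480,395),interpolation=2),cv2.resize(b,(320,240)).repeat(1,0) if 0 else cv2.copyMakeBorder(cv2.resize(b,(320,240)),0,155,0,0,0)]))
E
```

```text
time: 3.15
tool_pos: [0.6183, 0.2031, 0.1782]
tool_rot: [-3.111, 1.57, 0.081]
contact_force: [-0.7, 0.9, -0.6]
opening: 0.0
t 3.15 tool(case) [ 42.2  -2.  178.2] shift [ 0.079 -0.05   0.981] roll -0.001 F [-0.7  0.9 -0.6] q6 1.72 4.184927073399143e-05
```

View pics/m1.png

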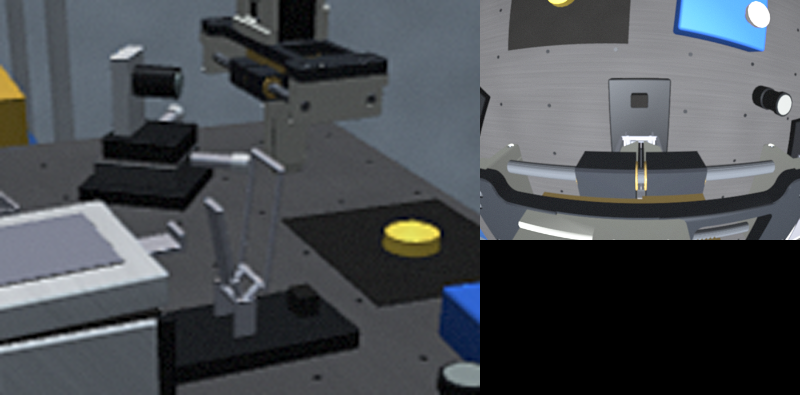

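The side view shows the closed fingers pushing the bar, which is now nearly upright and centred on the fingers. I'll keep pushing, then back off.

```bash
python3 -m crank '[{"fingers":-1,"tx":0,"ty":0,"tz":0.2,"roll":0},{"fingers":-1,"tx":0,"ty":0,"tz":0.4,"roll":0},{"fingers":-1,"tx":0,"ty":0,"tz":0.6,"roll":0},{"fingers":-1,"tx":0,"ty":0,"tz":0.8,"roll":0},{"fingers":-1,"tx":0,"ty":0,"tz":1.0,"roll":0},{"fingers":-1,"tx":0,"ty":0,"tz":1.0,"roll":0},{"fingers":-1,"tx":-0.5,"ty":0,"tz":1.0,"roll":0},{"fingers":-1,"tx":-1,"ty":0,"tz":1.0,"roll":0}]'
python3 - <<'E'
from h import *
go(-.034,0,.200)
for n in("side","top"):
    p,d=read_camera(n); cv2.imwrite(f"pics/{n}2.png",p[:,:,::-1]);np.save(f"pics/{n}2.npy",d)
a=cv2.imread("pics/side2.png")[80:220,200:370];b=cv2.imread("pics/top2.png")[130:240,110:230]
cv2.imwrite("pics/m2.png",np.hstack([cv2.resize(a,(480,395),interpolation=2),cv2.resize(b,(320,395))]))
E
```

```text
time: 4.25
tool_pos: [0.5791, 0.2011, 0.218]
tool_rot: [0.448, 1.57, -2.643]
contact_force: [-0.5, 0.0, -0.5]
opening: 0.0002
t 4.25 tool(case) [  3.   -2.1 218. ] shift [-0.175 -0.052  0.924] roll -0.002 F [-0.5  0.  -0.5] q6 1.73 0.0001969349411299344
```

View pics/m2.png

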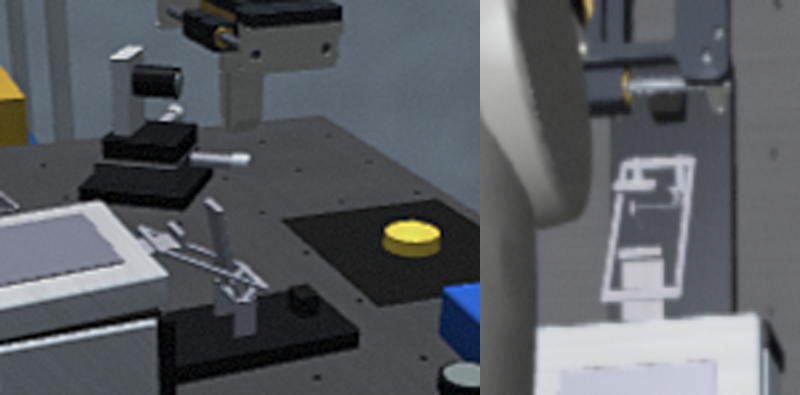

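The bar lies behind the lip on the tongue (side crop at about (155,240), top crop at about (640,295)), and the lever is still upright. Next I'll put the fingers between the lip and the paddle.

```bash
python3 -m crank '[{"fingers":-1,"tx":0,"ty":-0.05,"tz":0.4,"roll":0},{"fingers":-1,"tx":0,"ty":-0.05,"tz":0.8,"roll":0},{"fingers":-1,"tx":0,"ty":-0.05,"tz":1,"roll":0},{"fingers":-1,"tx":0,"ty":-0.05,"tz":1,"roll":0},{"fingers":-1,"tx":0.6,"ty":-0.05,"tz":1,"roll":0},{"fingers":-1,"tx":1.2,"ty":-0.05,"tz":1,"roll":0},{"fingers":-1,"tx":1.7,"ty":-0.05,"tz":1,"roll":0},{"fingers":-1,"tx":1.7,"ty":-0.05,"tz":1,"roll":0}]'; python3 -c "
from h import *
go(-.037,0,.124)"
```

```text
time: 5.35
tool_pos: [0.5385, 0.2008, 0.148]
tool_rot: [0.211, 1.568, -2.88]
contact_force: [-0.1, -0.0, 0.2]
opening: 0.0006
t 5.35 tool(case) [-37.6  -0.3 148. ] shift [-0.024 -0.008 -0.014] roll -0.003 F [-0.1 -0.   0.2] q6 1.74 0.0005651008364739265
```

```bash
python3 -m crank '[{"fingers":-1,"tx":0,"ty":0,"tz":-0.25,"roll":0},{"fingers":-1,"tx":0.05,"ty":0,"tz":-0.5,"roll":0},{"fingers":-1,"tx":0.1,"ty":0,"tz":-0.75,"roll":0},{"fingers":-1,"tx":0.12,"ty":0,"tz":-0.98,"roll":0},{"fingers":-1,"tx":0.2,"ty":0,"tz":-1.2,"roll":0},{"fingers":-1,"tx":0.27,"ty":0,"tz":-1.43,"roll":0},{"fingers":-1,"tx":0.4,"ty":0,"tz":-1.65,"roll":0},{"fingers":-1,"tx":0.52,"ty":0,"tz":-1.83,"roll":0}]'
python3 - <<'E'
from h import *
go(.036,0,.103)
for n in("side","top"):
    p,d=read_camera(n); cv2.imwrite(f"pics/{n}3.png",p[:,:,::-1]);np.save(f"pics/{n}3.npy",d)
a=cv2.imread("pics/side3.png")[80:220,200:370];b=cv2.imread("pics/top3.png")[130:240,110:230]
cv2.imwrite("pics/m3.png",np.hstack([cv2.resize(a,(480,395),interpolation=2),cv2.resize(b,(320,395))]))
E
```

```text
time: 6.35
tool_pos: [0.6122, 0.2047, 0.1285]
tool_rot: [0.266, 1.57, -2.825]
contact_force: [-3.0, -0.6, 2.6]
opening: 0.0002
t 6.35 tool(case) [ 3.630e+01 -1.000e-01  1.285e+02] shift [ 0.013 -0.003  0.007] roll -0.002 F [-3.  -0.6  2.6] q6 1.72 0.00020607778084287637
```

View pics/m3.png

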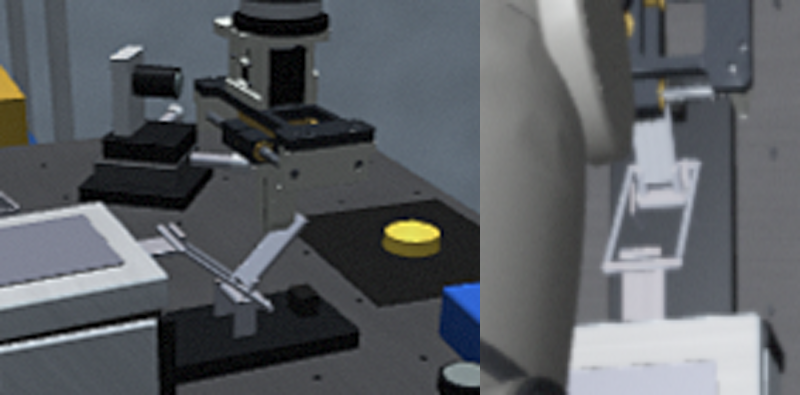

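The lever is at about 45°, the bar sits against the lip, and the force is about 4 N. I'll continue down the arc.

```bash
python3 -m crank '[{"fingers":-1,"tx":0.17,"ty":0,"tz":-0.16,"roll":0},{"fingers":-1,"tx":0.35,"ty":0,"tz":-0.3,"roll":0},{"fingers":-1,"tx":0.5,"ty":0,"tz":-0.4,"roll":0},{"fingers":-1,"tx":0.65,"ty":0,"tz":-0.48,"roll":0},{"fingers":-1,"tx":0.8,"ty":0,"tz":-0.54,"roll":0},{"fingers":-1,"tx":0.95,"ty":0,"tz":-0.58,"roll":0},{"fingers":-1,"tx":1.07,"ty":0,"tz":-0.6,"roll":0},{"fingers":-1,"tx":1.15,"ty":0,"tz":-0.61,"roll":0}]'; python3 -c "
from h import *
go(.061,0,.054)"
```

```text
time: 7.45
tool_pos: [0.6361, 0.206, 0.0822]
tool_rot: [0.215, 1.57, -2.876]
contact_force: [0.0, 0.1, -0.2]
opening: 0.0004
t 7.45 tool(case) [60.2 -0.1 82.2] shift [ 0.08  -0.002 -0.02 ] roll -0.001 F [ 0.   0.1 -0.2] q6 1.72 0.0003762514111567473
```

The force fell to zero, so the lever has snapped over center. I'll press lightly to confirm, then retreat.

```bash
python3 -m crank '[{"fingers":-1,"tx":0.05,"ty":0,"tz":0,"roll":0},{"fingers":-1,"tx":0.1,"ty":0,"tz":0,"roll":0},{"fingers":-1,"tx":0.12,"ty":0,"tz":0,"roll":0},{"fingers":-1,"tx":0.12,"ty":0,"tz":0,"roll":0},{"fingers":-1,"tx":0,"ty":0,"tz":0,"roll":0},{"fingers":-1,"tx":-1,"ty":0,"tz":0,"roll":0},{"fingers":-1,"tx":-2,"ty":0,"tz":0,"roll":0},{"fingers":-1,"tx":-3.2,"ty":0,"tz":0,"roll":0}]'
python3 -m crank '[{"fingers":-1,"tx":0,"ty":1,"tz":0,"roll":0},{"fingers":-1,"tx":0,"ty":2,"tz":0,"roll":0},{"fingers":-1,"tx":0,"ty":3,"tz":0,"roll":0},{"fingers":-1,"tx":0,"ty":4,"tz":0,"roll":0},{"fingers":-1,"tx":0,"ty":5,"tz":0,"roll":0},{"fingers":-1,"tx":0,"ty":5,"tz":0,"roll":0},{"fingers":-1,"tx":0,"ty":5,"tz":0,"roll":0},{"fingers":-1,"tx":0,"ty":5,"tz":0,"roll":0}]'
python3 - <<'E'
from h import *
go(.061,0,.054)
for n in("side","top"):
    p,d=read_camera(n); cv2.imwrite(f"pics/{n}4.png",p[:,:,::-1]);np.save(f"pics/{n}4.npy",d)
    W=cloud(n,d,get_calibration(n))
    if n=="top":
        X=(W-O)@C*1000; g=d>0
        for nm,b in dict(paddle_in=(25,45),paddle_out=(65,85)).items():
            m=g&(X[...,0]>b[0])&(X[...,0]<b[1])&(abs(X[...,1])<11)&(X[...,2]>35);print(nm,m.sum(),X[m][:,2].mean() if m.any() else 0)
        for a,b in((-105,-92),(-220,-205)):
            m=g&(X[...,0]>a)&(X[...,0]<b)&(abs(X[...,1])<60)&(X[...,2]>100);print("lid",a,m.sum(),np.median(X[m][:,2]))
        t=np.zeros(d.shape,bool);t[125:165,275:305]=1;m=t&(W[...,2]>.065)&g;print("tube",m.sum(),W[m].mean(0) if m.any() else 0)
    else:
        X=(W-O)@C*1000; 
d0=np.load("pics/top0.npy");X=(cloud("top",d0,get_calibration("top"))-O)@C*1000
for a,b in((-105,-92),(-220,-205)):
    m=(X[...,0]>a)&(X[...,0]<b)&(abs(X[...,1])<60)&(X[...,2]>100);print("lid before",a,np.median(X[m][:,2]))
a=cv2.imread("pics/side4.png")[80:220,200:370];b=cv2.imread("pics/top4.png")[130:240,110:230]
cv2.imwrite("pics/m4.png",np.hstack([cv2.resize(a,(480,395),interpolation=2),cv2.resize(b,(320,395))]))
E
```

```text
time: 8.45
tool_pos: [0.636, 0.2059, 0.2116]
tool_rot: [0.195, 1.569, -2.896]
contact_force: [1.0, -0.2, 0.5]
opening: 0.0004
time: 9.45
tool_pos: [0.6464, 0.0075, 0.211]
tool_rot: [-1.766, 1.571, 1.428]
contact_force: [0.3, 0.1, -0.7]
opening: 0.0004
t 9.45 tool(case) [  60.4 -198.8  211. ] shift [ 3.3   -4.971 -0.021] roll 0.006 F [ 0.3  0.1 -0.7] q6 1.41 0.00038548484843399587
paddle_in 0 0
paddle_out 0 0
lid -105 0 nan
lid -220 15 656.5924699185745
tube 890 [ 0.44918878 -0.02031616  0.5714848 ]
lid before -105 121.19866858881556
lid before -220 118.79909284650364
  return _methods._mean(a, axis=axis, dtype=dtype,
  ret = ret.dtype.type(ret / rcount)
```

View pics/m4.png

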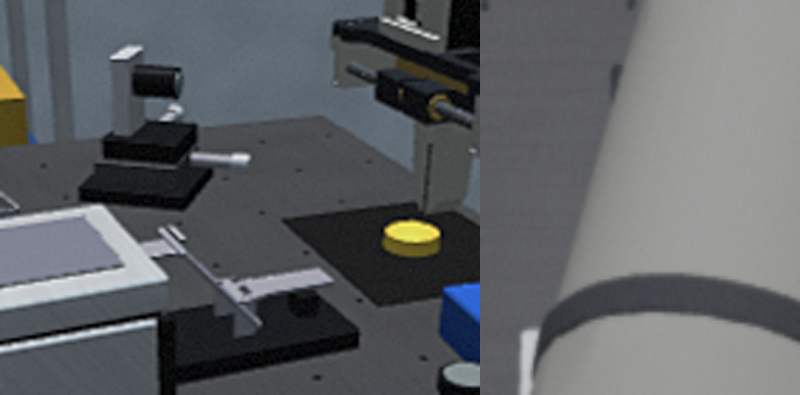

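The side view shows the paddle level and the loop on the keeper, but the arm blocks the top view. I'll move clear and check the numbers.

```bash
python3 -m crank '[{"fingers":-1,"tx":0,"ty":1.2,"tz":0.4,"roll":0},{"fingers":-1,"tx":0,"ty":2.4,"tz":0.8,"roll":0},{"fingers":-1,"tx":0,"ty":3.6,"tz":1.2,"roll":0},{"fingers":-1,"tx":0,"ty":4.8,"tz":1.6,"roll":0},{"fingers":-1,"tx":0,"ty":6,"tz":2,"roll":0},{"fingers":-1,"tx":0,"ty":7,"tz":2.4,"roll":0},{"fingers":-1,"tx":0,"ty":7,"tz":2.4,"roll":0},{"fingers":-1,"tx":0,"ty":7,"tz":2.4,"roll":0}]'
python3 - <<'E'
from h import *
go(.061,0,.054)
p,d=read_camera("top"); cv2.imwrite("pics/top5.png",p[:,:,::-1]);W=cloud("top",d,get_calibration("top"))
X=(W-O)@C*1000; g=d>0
def z(nm,a,b,w,lo,hi):
    m=g&(X[...,0]>a)&(X[...,0]<b)&(abs(X[...,1])<w)&(X[...,2]>lo)&(X[...,2]<hi);print(nm,m.sum(),np.median(X[m],0).round(1) if m.any() else 0)
z("paddle in",25,45,11,35,200);z("paddle out",65,85,11,35,200);z("lid front",-105,-92,60,100,140);z("lid back",-220,-205,60,100,140);z("bar/lip",-70,-45,30,98,140)
t=np.zeros(d.shape,bool);t[125:165,275:305]=1;m=t&(W[...,2]>.065)&(W[...,2]<.1)&g;print("tube",m.sum(),W[m].mean(0) if m.any() else 0)
cv2.imwrite("pics/m5.png",np.hstack([cv2.resize(p[...,::-1],(480,360)),cv2.resize(p[130:240,110:230,::-1],(320,360))]))
E
```

```text
time: 10.55
tool_pos: [0.5649, -0.2773, 0.2109]
tool_rot: [-1.653, 1.57, 1.539]
contact_force: [0.2, 1.0, -0.3]
opening: 0.0007
t 10.55 tool(case) [ -35.4 -479.2  210.9] shift [  3.303 -11.977  -2.411] roll 0.001 F [ 0.2  1.  -0.3] q6 0.94 0.0006713808437786026
paddle in 31 [40.4  5.9 56.4]
paddle out 96 [75.1 -0.3 56.3]
lid front 0 0
lid back 0 0
bar/lip 0 0
tube 314 [ 0.65960692 -0.02916053  0.07708319]
```

View pics/m5.png

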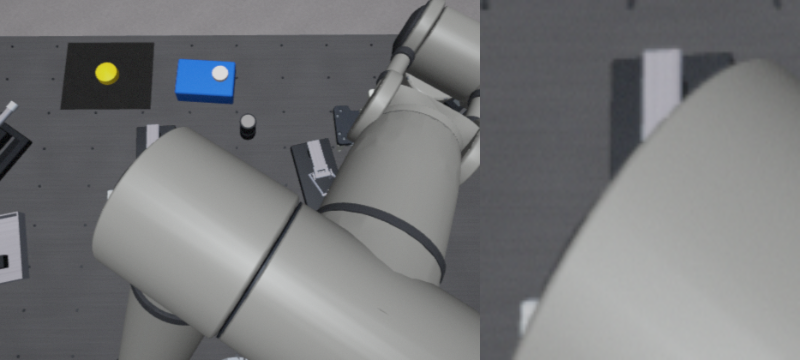

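The paddle is level: 56.4 and 56.3 mm at its two ends, against a nominal 54 plus the bias of about 2 mm. The tube hasn't moved. As a last check, I'll read the lid and bar from the side view's depth.

Run:
```python
from h import *
c=get_calibration("side")
def rep(d):
    X=(cloud("side",d,c)-O)@C*1000
    def z(nm,a,b,y0,y1,lo,hi):
        m=(d>0)&(X[...,0]>a)&(X[...,0]<b)&(X[...,1]>y0)&(X[...,1]<y1)&(X[...,2]>lo)&(X[...,2]<hi);print(nm,m.sum(),np.median(X[m],0).round(1) if m.any() else 0,end="; ")
    z("lid front",-110,-92,-60,60,112,140);z("lid back",-225,-205,-60,60,112,140);z("bar end",-85,-40,-30,-17,90,140);z("tongue",-80,-60,-14,14,90,130);print()
rep(np.load("pics/side0.npy"));rep(np.load("pics/side2.npy"));rep(np.load("pics/side3.npy"));rep(read_camera("side")[1])
```

```text
lid front 154 [-101.6   -3.   117.6]; lid back 222 [-215.4   -8.   115.6]; bar end 2 [-62.5 -18.  111.4]; tongue 49 [-70.9  -3.1 106.1]; 
lid front 155 [-101.5   -4.8  117.6]; lid back 221 [-215.3   -9.2  115.2]; bar end 46 [-63.9 -27.1 103.5]; tongue 43 [-69.4  -1.7 106.8]; 
lid front 155 [-101.6   -4.6  115.9]; lid back 217 [-215.1   -7.6  115.2]; bar end 27 [-53.1 -27.3 103.2]; tongue 55 [-68.8  -2.4 104.5]; 
lid front 158 [-101.6   -6.3  114.3]; lid back 219 [-214.9   -8.4  114. ]; bar end 29 [-54.2 -26.7  99.1]; tongue 56 [-68.3  -1.7 102.3];
```

```bash
python3 -c "
from cell import *
print(observe()['time'],hand_in())"
```

```text
the job is handed in; nothing more can be done
10.65 None
```

I latched the open case (the left one in the top view) and handed the job in at 10.65 s. I pushed the loop over with closed fingers so it fell behind the keeper's lip. Then I swept the lever out and down until it snapped, pressed it lightly and moved clear.

Last checks:
- **Lever:** the paddle is level, reading 56.4 mm inboard and 56.3 mm outboard. It should be 54 mm, and the camera reads about 2 mm high.
- **Loop:** the bar sits against the lip on the keeper. Few pixels showed the bar, so its position is only roughly measured.
- **Lid:** it came down 3.3 to 3.8 mm. I expected about 4 to 4.6 mm for the drop from 0.035 to 0.008 rad, so the reading is a little short but within depth noise. The lid angle estimate is therefore coarse, and I relied on the flat lever as the sign that it is clamped.
- **Lens tube:** it moved less than 1 mm.
- **Robot:** it touches nothing; the remaining force reading is about 1 N of sensor noise.

The top camera could not confirm the lid and bar because the arm blocked its view. Those readings come from the side camera alone.

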